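# Light and hold open the sprung deck locker

## Task

Light up the locker's shelf and give us access: first turn the brightness ring on top of the lantern to step 4 (the fourth mark, counting from the shortest), so that it clicks in and stays there. Then pull the spring-loaded locker door open and hold it still at 50 degrees from closed, give or take five; it has an upright pull bar. Finish while the gripper's fingers are still holding the door there, as it swings shut if let go. Leave the tumbler, the carabiner, the mask case and the fins where they are.

Things in the scene. Friction and masses are not known exactly. Their poses are not given: they have to be found in the camera images.
- locker: Cedar locker fixed on the deck, left of the robot's centre line: 240 mm deep (its x), 300 wide (its y), 300 high. Origin: centre of its underside. Its front, with the door, faces its own -x. One shelf inside, top 140 mm up. Door panel 292 mm wide, 258 high, 18 thick, top edge 298 mm above the deck.
- door_angle (a joint): Door angle in rad: 0 closed, grows as it opens, stop at 1.8; 50 degrees is 0.873. Vertical hinge at the locker's own +y edge (nearer the robot); seen from above it turns clockwise as it opens, out from the front. A spring always pulls it shut: 0.6 N m closed, 1.0 N m at 50 degrees (2.5 to 4 N at the bar); let go, it swings shut.
- door_hinge (a point): Point on the door's hinge line, 285 mm above the deck.
- door_handle (a point): Point to grip on the door's pull bar: on the bar's axis, 285 mm above the deck, 25 mm below the bar's top end. It moves with the door: 250 mm from the hinge line along the panel and 55 mm out from the panel's mid-plane.
- door: The door with its pull bar: upright round steel bar near the free edge, 12 mm thick, from 205 to 310 mm above the deck, 40 mm clear of the face, on two 10 mm stand-offs at 215 and 251 mm height; above them it is free all round and can be pinched from above. Origin: on the hinge line, 169 mm up, not on the bar; x and y turn with the door and equal the locker's when closed.
- lantern: Battery lantern fixed to the deck on a 130 mm square plate; shoulder 92 mm across, top 120 mm up. Origin: centre of underside. On the shoulder six white radial marks, steps 1 to 6, from 5 mm (1) to 17 mm (6) long, 0.4 rad apart, clockwise seen from above. Step k lies at angle 4.142 - 0.4 (k - 1) rad, anticlockwise from the lantern's x axis.
- ring (a joint): Brightness ring's angle in rad: 0 at step 1, 0.4 per step, so step 4 is 1.2; grows clockwise seen from above; stops -0.06 and 2.06. Spring detents (0.08 N m) pull it in from 0.15 rad either side when let go. Round ribbed grey plastic, 48 mm across, from 121 to 152 mm above the deck; a white bar on top, from the centre outwards, points to the set step.
- ring_grip (a point): On the ring's axis, 143 mm above the deck (23 mm above the shoulder): the height to grip the ring from above.
- tumbler: Smoky glass tumbler, 74 mm across, 95 mm high, upright on the deck beyond the lantern; origin at the centre of its foot. Leave it.
- carabiner: Stainless carabiner lying flat on the deck, 93 x 49 mm, 9 mm thick; origin near its centre, on the deck. Leave it.
- mask_case: White mask case, 165 x 95 x 80 mm, on the locker's shelf; origin at the centre of its underside. Leave it.
- fins: Stacked pair of short travel fins, 190 x 100 x 52 mm, on the locker's shelf; origin at the centre of the underside. Leave them.
There are look-alikes about, which are no part of the job. What is shaped like the lantern but blue, brown or green is not meant.

How it is judged (in metres and radians):
On the way:
1. the lantern ring is set to step 4 and released there, clicked in, the door still shut (value of joint ring between 1.08 and 1.32 rad and contact force between the fingers and lantern below 0.1 N and value of joint door_angle below 0.1 rad), for 0.2 s.
At the end, for the whole second after the job is handed in: The ring is still at step 4 (1.2 rad within 0.12), the door stands still (under 0.05 rad/s) at 50 degrees within 5 degrees, and the fingers are holding the door (over 1 N on it) (value of joint ring between 1.08 and 1.32 rad and value of joint door_angle between 0.785398 and 0.959931 rad and velocity of joint door_angle between -0.05 and 0.05 rad/s and contact force between the fingers and door above 1 N); the arm keeps its last pose, push and grip.
It fails at once if the tumbler is moved by more than 30 mm (distance of tumbler from where it was at the start of the episode above 0.03 m).
It fails at once if the carabiner is moved by more than 30 mm (distance of carabiner from where it was at the start of the episode above 0.03 m).
It fails at once if the mask case is moved by more than 30 mm (distance of mask_case from where it was at the start of the episode above 0.03 m).
It fails at once if the fins are moved by more than 30 mm (distance of fins from where it was at the start of the episode above 0.03 m).
It also fails if it takes over 43 s, if anything falls off the work surface, if the arm or the gripper's body presses on something with over 40 N, if the wrist force passes 120 N, or if a joint passes its speed limit or range.

## Robot

A 7-joint arm with a two-finger parallel gripper is mounted at the origin on the work surface. World frame = base frame: x ahead of the robot, y to its left, z up, the work surface at z = 0. Lengths are in m, angles in degrees, forces in N, time in s.
With the tool pointing down it reaches from about 0.425 to 0.875 m from the base axis. Payload 4.7 kg.
Tool frame: the origin (TCP) lies on the centre line of the jaws, within the pads' length; the fingertips stand 17 mm ahead of it and the grasp point (between the pads) lies 2 mm behind it; z points along the fingers, y is the line along which they close (so a half turn about z gives the same grasp; the last joint's range is limited). The gripper opens to 87 mm and grips with 3 to 60 N. Pads are 19 mm wide; open, the fingers measure 117 mm over their backs; the gripper's body (75 mm by 190 mm) begins 51 mm behind the grasp point.
Start: joints at [69.849, 18.392, -4.016, 83.108, 1.295, 78.541, -3.26], TCP at [0.232, -0.607, 0.218] pointing down, gripper open.
Joint ranges: [-163.93, 163.93], [-17.29, 119.83], [-79.2, 71.16], [3.27, 140.29], [-89.18, 269.18], [5.43, 117.66], [-154.24, 154.24]. Speed limits (degrees/s): [147.25, 147.25, 180, 180, 180, 180, 180].

## Interface

Orientations are given as [roll, pitch, yaw] about the fixed x, y, z axes, in that order (R = Rz(yaw) Ry(pitch) Rx(roll)).
In Python, from cell import env, read_camera gives the robot as it stands.
- The arm moves only by the shell command python3 -m jog 'ROWS' [FORCE]. ROWS is JSON, a list of rows, each a list of 5 numbers: the opening, from 0 (shut) to 1 (fully open), then the shift along the tool's x, y, z each as a share of 0.02 m, from -1 to 1, then the turn about the tool's z as a share of 45 degrees, from -1 to 1. In form: [[gripper, x, y, z, yaw], ...]. A call has 1 to 12 rows; each row shifts and turns the commanded pose from where the row before left it, along the tool's axes as they then stand; what a row does not reach is not made up. A row lasts 1/12 s, in which the tool goes at most 41.7 mm and 7.16 degrees, less where a joint would pass 70% of its speed; a pose out of reach is approached as far as the arm can. A call with a number of a shift or a turn outside -1 to 1 is refused whole. A call with a gripper value outside its range is refused whole. The fingers move at their own pace and stop on an object; FORCE is the grip in N (left out, the last holds). Time passes only in rows, so rows that do not move let the fingers close. It gives the time, the measured TCP pose, the force, the opening and the grip force at its end, in the units of the state.
- env.get_obs(): the state, without advancing time (a new reading comes with each control period).
- read_camera(name): name is "scene" or "top" or "wrist"; returns a dict with "color" (384x512x3 uint8, red, green, blue), "range_z" (384x512 float32, m along the optical axis (not along the pixel's ray), 0 where there is no reading), "mtx" (3x3 intrinsics, pixels), "world_from_camera" (4x4, takes a point from camera to world coordinates); the wrist camera has in their place "T_tool_cam" (4x4, takes a point from camera to tool coordinates, whose origin is the TCP and whose axes are the flange's). Camera axes: x right, y down, z forward; pixel columns grow to the right and rows downward; lengths in m; the calibration is good to about 2 mm. A picture is of the moment at which its call begins: read the wrist's pose just before it.
- env.sign_off(): hands the job in; it is judged then, once.
The state is a dict: "time_s": time; "qpos": joint angles; "joint_velocities": joint speeds; "effort": joint torques, N m; "tool_pos": TCP position; "tool_rot": TCP orientation; "force": force on the tool from outside, world axes, zero at the start; "wrist_torque": the same for the moment, N m; "grip_width": finger opening in m; "grasp_force": force on a finger pad.
Only numpy, scipy, OpenCV 4.12 (cv2) and the standard library are available. Lean on these libraries where they do the work, as an engineer would, in place of code of your own. Each camera call takes 0.05 s, during which the arm holds its last target. There are 200 camera calls.

## Working session

There is one attempt and no reset: what is moved stays moved. The work goes in short steps, Python scripts to look and compute and a shell command to move; the robot and the scene stay as the last step left them, time stands still between calls to the robot, and variables do not carry over. Pictures are saved under pics/ and viewed, at most 10 in all, crops included, and the job is handed in when it is done.

```bash
mkdir -p pics; ls; cat > h.py <<'E'
import numpy as np, cv2, json
from cell import env, read_camera
from scipy.spatial.transform import Rotation as R
def cloud(c,T=None):
    z=c["range_z"]; K=c["mtx"]; v,u=np.mgrid[:z.shape[0],:z.shape[1]]
    p=np.stack([(u-K[0,2])/K[0,0]*z,(v-K[1,2])/K[1,1]*z,z],-1)
    T=c["world_from_camera"] if T is None else T
    return p@T[:3,:3].T+T[:3,3]
E
python3 - <<'E'
from h import *
a=read_camera("scene");b=read_camera("top")
np.savez("s0.npz",a=a["color"],ar=a["range_z"],am=a["mtx"],aw=a["world_from_camera"],b=b["color"],br=b["range_z"],bm=b["mtx"],bw=b["world_from_camera"])
for n,c in(("scene",a),("top",b)):
    cv2.imwrite(f"pics/{n}0.png",cv2.resize(c["color"][...,::-1],(800,600)))
    print(n,c["mtx"].round(1).tolist(),c["world_from_camera"].round(3).tolist())
print({k:np.round(v,3).tolist() for k,v in env.get_obs().items()})
E
```

```text
pics
scene [[463.4, 0.0, 263.8], [0.0, 463.4, 190.1], [0.0, 0.0, 1.0]] [[0.057, 0.804, -0.593, 1.324], [0.998, -0.045, 0.035, -0.082], [0.002, -0.594, -0.805, 1.258], [0.0, 0.0, 0.0, 1.0]]
top [[450.3, 0.0, 254.6], [0.0, 450.3, 193.0], [0.0, 0.0, 1.0]] [[-0.001, -0.998, 0.067, 0.464], [-1.0, 0.002, 0.021, -0.034], [-0.021, -0.067, -0.998, 1.401], [0.0, 0.0, 0.0, 1.0]]
{'time_s': 0.1, 'qpos': [69.85, 18.436, -4.017, 83.165, 1.295, 78.541, -3.26], 'joint_velocities': [-0.012, -0.046, -0.015, -0.175, 0.044, -0.011, -0.025], 'effort': [-0.0, -49.257, -0.406, -31.34, -0.064, 0.039, 0.0], 'tool_pos': [0.232, -0.607, 0.217], 'tool_rot': [-179.903, 0.004, 20.962], 'force': [0.332, -0.4, 0.252], 'wrist_torque': [0.011, -0.019, -0.038], 'grasp_force': 0.0, 'grip_width': 0.087}
```

View pics/scene0.png

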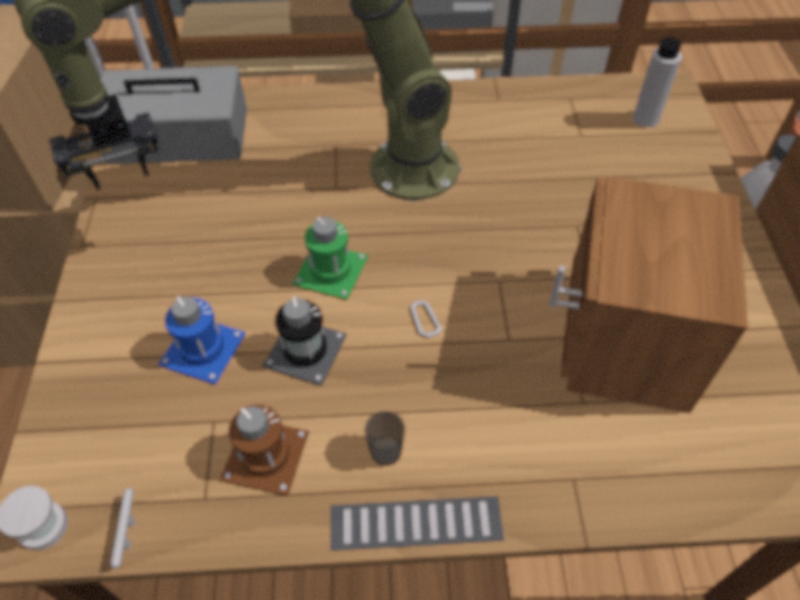

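View pics/top0.png

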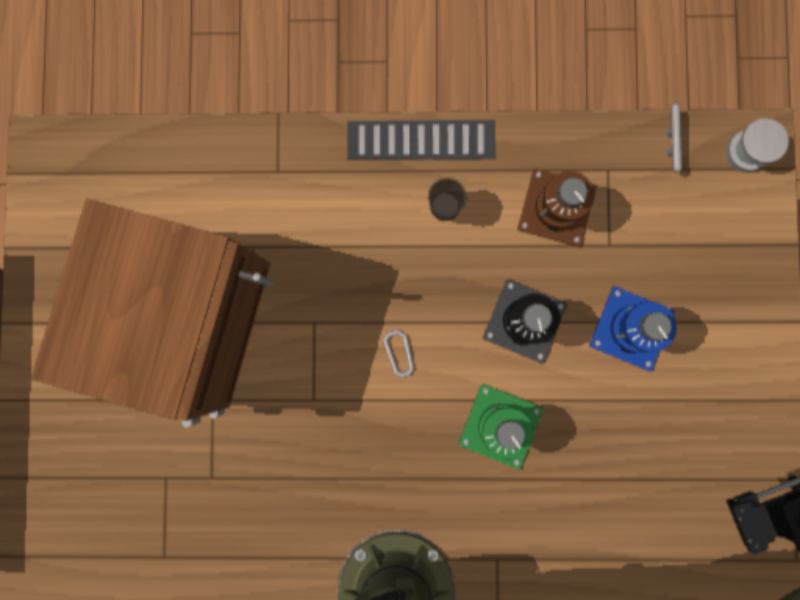

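The scene picture shows black, blue, brown and green lanterns at (300,335), (195,335), (258,445) and (328,255). In the top view they are at (525,320), (635,328), (560,205) and (503,425). The black one is the target. The carabiner is at (400,353), the tumbler at (447,200), and the locker's bar at (257,278) in the top view.

```bash
python3 - <<'E'
from h import *
d=np.load("s0.npz")
b=dict(color=d["b"],range_z=d["br"],mtx=d["bm"],world_from_camera=d["bw"])
a=dict(color=d["a"],range_z=d["ar"],mtx=d["am"],world_from_camera=d["aw"])
P=cloud(b); S=cloud(a)
def ray(c,u,v,z):
    K=c["mtx"];T=c["world_from_camera"];r=T[:3,:3]@np.array([(u-K[0,2])/K[0,0],(v-K[1,2])/K[1,1],1]);return T[:3,3]+r*(z-T[2,3])/r[2]
cv2.imwrite("pics/crop.png",cv2.resize(b["color"][170:240,300:375,::-1],(750,700)[:2] and (640,597),interpolation=cv2.INTER_CUBIC))
v,u=np.mgrid[:384,:512]; box=(u>300)&(u<372)&(v>170)&(v<240)
for n,Q in(("top",P),("scene",S)):
    lim=(abs(Q[...,0]-.5)<.15)&(abs(Q[...,1]+.25)<.12)
    if n=="top": lim=box
    m=lim&(abs(Q[...,2]-.152)<.008)
    print(n,m.sum(),Q[m].mean(0) if m.any() else 0)
    if n=="top":
        (cx,cy),r=cv2.minEnclosingCircle(np.argwhere(m)[:,::-1].astype(np.float32)); print(cx,cy,r,ray(b,cx,cy,.152))
# plate
hsv=cv2.cvtColor(b["color"],cv2.COLOR_RGB2HSV)
m=(box&(abs(P[...,2]-.005)<.012)&(hsv[...,1]<70)).astype(np.uint8)
m=cv2.morphologyEx(m,cv2.MORPH_OPEN,np.ones((3,3)))
pts=np.argwhere(m>0)[:,::-1].astype(np.float32); r=cv2.minAreaRect(pts);print("plate",r,[ray(b,*p,.005).round(3).tolist() for p in cv2.boxPoints(r)],P[m>0][:,2].mean())
# locker top
m=(u<190)&(abs(P[...,2]-.30)<.01); r=cv2.minAreaRect(P[m][:,:2].astype(np.float32));print("locker",m.sum(),r,cv2.boxPoints(r).round(3).tolist())
# bar
for n,Q in(("top",P),("scene",S)):
    m=(Q[...,2]>.302)&(Q[...,2]<.33)&(Q[...,1]>0)&(Q[...,0]>.35)
    for p in Q[m][:12]:print(n,p.round(3))
t=(abs(P[...,2]-.095)<.015)&(u>260)&(u<310)&(v<150);print("tumbler",P[t].mean(0))
E
```

```text
top 243 [ 0.51914235 -0.25399923  0.15081155]
343.7642517089844 203.37046813964844 8.914548873901367 [ 0.51918643 -0.25372356  0.152     ]
scene 197 [ 0.52547731 -0.2533169   0.15174274]
plate ((335.6509094238281, 204.93788146972656), (42.07693099975586, 41.230770111083984), 22.61986541748047) [[0.487, -0.17, 0.005], [0.605, -0.22, 0.005], [0.555, -0.339, 0.005], [0.437, -0.289, 0.005]] 0.007003373256129149
locker 12549 ((0.5199742913246155, 0.38216692209243774), (0.3100244402885437, 0.3005128502845764), 74.43248748779297) [[0.33399999141693115, 0.27300000190734863], [0.6230000257492065, 0.19300000369548798], [0.7059999704360962, 0.4909999966621399], [0.4169999957084656, 0.5720000267028809]]
top [0.699 0.477 0.303]
top [0.696 0.462 0.303]
top [0.694 0.474 0.303]
top [0.692 0.487 0.302]
top [0.692 0.462 0.302]
top [0.689 0.489 0.303]
top [0.689 0.461 0.303]
top [0.686 0.478 0.305]
top [0.687 0.472 0.303]
top [0.686 0.439 0.302]
top [0.686 0.431 0.304]
top [0.686 0.427 0.302]
scene [0.366 0.347 0.303]
scene [0.366 0.35  0.303]
scene [0.367 0.352 0.303]
scene [0.37  0.363 0.306]
scene [0.368 0.323 0.302]
scene [0.37  0.361 0.302]
scene [0.374 0.348 0.303]
scene [0.375 0.359 0.303]
scene [0.375 0.371 0.303]
scene [0.377 0.379 0.304]
scene [0.376 0.383 0.303]
scene [0.378 0.388 0.304]
tumbler [ 0.75340167 -0.09857927  0.09140079]
```

View pics/crop.png

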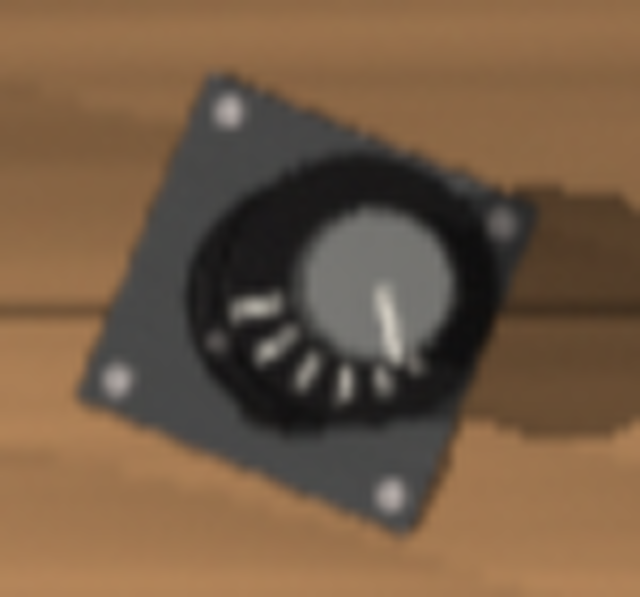

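The crop shows the black lantern with white marks (the longest at (255,305), the shortest at (415,365)). The pointer runs from (380,290) to (398,358), so it sits around step 2. I'm moving above it.

```bash
python3 -m jog '[[1,0.98,-0.57,0,0],[1,0.98,-0.57,0,0],[1,0.98,-0.57,0,0],[1,0.98,-0.57,0,0],[1,0.98,-0.57,0,0],[1,0.98,-0.57,0,0],[1,0.98,-0.57,0,0],[1,0.98,-0.57,0,0],[1,0.98,-0.57,0,0],[1,0.98,-0.57,0,0],[1,0.98,-0.57,0,0],[1,0.98,-0.57,0,0]]' 30
python3 -m jog '[[1,0.9,-0.57,0,0],[1,0.9,-0.57,0,0],[1,0.9,-0.57,0,0],[1,0.9,-0.57,0,0],[1,0.9,-0.57,0,0],[1,0.9,-0.57,0,0],[1,0.9,-0.57,0,0],[1,0.9,-0.57,0,0],[1,0,0,0,0],[1,0,0,0,0]]'
python3 - <<'E'
from h import *
o=env.get_obs(); c=read_camera("wrist")
T=np.eye(4);T[:3,:3]=R.from_euler("xyz",o["tool_rot"],degrees=True).as_matrix();T[:3,3]=o["tool_pos"]
T=T@c["T_tool_cam"]
print(o["tool_pos"],o["tool_rot"],np.round(o["qpos"],1))
np.savez("w1.npz",c=c["color"],r=c["range_z"],m=c["mtx"],T=T)
cv2.imwrite("pics/w1.png",cv2.resize(c["color"][...,::-1],(640,480)))
E
```

```text
time_s: 1.1
tool_pos: [0.4035, -0.394, 0.2176]
tool_rot: [-180.0, 0.0, 21.0]
force: [0.4, 0.3, -0.1]
grip_width: 0.087
grasp_force: 0.0
time_s: 1.93
tool_pos: [0.5055, -0.257, 0.2176]
tool_rot: [-180.0, 0.0, 21.1]
force: [0.6, -1.0, -0.2]
grip_width: 0.0869
grasp_force: 0.0
[ 0.50547288 -0.25704113  0.21764731] [-1.79962788e+02  2.51082741e-02  2.11443315e+01] [ 43.    9.5 -21.   94.6   3.5  76.6 -47.3]
```

View pics/w1.png

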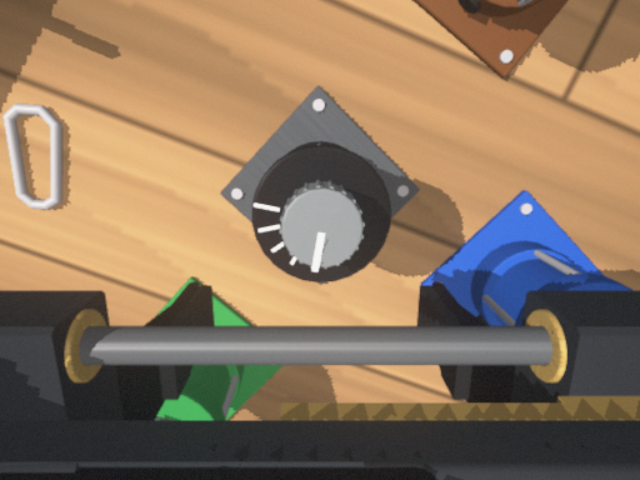

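The wrist view shows the ring at (322,226) and the pointer reaching (317,270). Four marks are clear of it, from (267,207) to (293,261). I'll compute the ring centre and the angles.

```bash
python3 - <<'E'
from h import *
d=np.load("w1.npz"); K=d["m"];T=d["T"];c=dict(range_z=d["r"],mtx=K); P=cloud(c,T)
def ray(u,v,z):
    r=T[:3,:3]@np.array([(u-K[0,2])/K[0,0],(v-K[1,2])/K[1,1],1]);return T[:3,3]+r*(z-T[2,3])/r[2]
hsv=cv2.cvtColor(d["c"],cv2.COLOR_RGB2HSV)
v,u=np.mgrid[:384,:512]; box=(u>195)&(u<315)&(v>108)&(v<228)
m=box&(abs(P[...,2]-.152)<.006); print(m.sum(),P[m].mean(0))
(cx,cy),r=cv2.minEnclosingCircle(np.argwhere(m)[:,::-1].astype(np.float32)); C=ray(cx,cy,.152); print("C",C,r*(T[2,3]-.152)/K[0,0])
w=(box&(hsv[...,2]>215)&(hsv[...,1]<50)).astype(np.uint8)
n,l,s,ce=cv2.connectedComponentsWithStats(w)
for i in range(1,n):
    if s[i,4]<6: continue
    pts=np.argwhere(l==i)[:,::-1]; zz=P[l==i][:,2].mean(); z=.152 if zz>.14 else .120 if zz>.1 else .005
    W=np.array([ray(*p,z) for p in pts])[:,:2]; q=W-C[:2]; rr=np.linalg.norm(q,axis=1)
    mm=q.mean(0); print(s[i,4],ce[i].round(),round(zz,3),"ang",np.degrees(np.arctan2(mm[1],mm[0])).round(1)%360,"r",rr.min().round(3),rr.max().round(3))
    if z==.005: print(W.mean(0))
E
```

```text
3425 [ 0.52365923 -0.25447759  0.15197676]
C [ 0.5230768  -0.25440314  0.152     ] 0.02446018515796525
69 [213. 165.] 0.121 ang 101.5 r 0.027 0.044
57 [215. 182.] 0.121 ang 124.6 r 0.028 0.043
200 [254. 201.] 0.155 ang 192.6 r 0.003 0.027
34 [222. 198.] 0.121 ang 147.3 r 0.031 0.04
21 [234. 208.] 0.121 ang 169.7 r 0.033 0.038
```

```bash
python3 -m jog '[[1,0.4,0.09,0.4,0],[1,0.4,0.09,0.6,0],[1,0,0,0.8,0],[1,0,0,0.8,0],[1,0,0,0.6,0],[1,0,0,0.5,0],[1,0,0,0,0],[0.4,0,0,0,0],[0.4,0,0,0,0],[0.4,0,0,0,0],[0.4,0,0,0,0],[0.4,0,0,0,0]]' 30
python3 -m jog '[[0.4,0,0,0,0],[0.4,0,0,0,0],[0.4,0,0,0,0]]'
```

```text
time_s: 2.98
tool_pos: [0.5217, -0.2563, 0.1448]
tool_rot: [179.9, -0.0, 21.0]
force: [0.1, -0.5, -0.8]
grip_width: 0.0613
grasp_force: 0.0
time_s: 3.23
tool_pos: [0.521, -0.2551, 0.1443]
tool_rot: [-179.9, 0.0, 21.0]
force: [-2.0, 2.2, 4.0]
grip_width: 0.0461
grasp_force: 30.0
```

```bash
python3 -m jog '[[0.3,0,0,0,0.145],[0.3,0,0,0,0.145],[0.3,0,0,0,0.145],[0.3,0,0,0,0.145],[0.3,0,0,0,0.145],[0.3,0,0,0,0.145],[0.3,0,0,0,0.145],[0.3,0,0,0,0],[0.3,0,0,0,0],[0.3,0,0,0,0]]'
```

```text
time_s: 4.07
tool_pos: [0.5211, -0.2541, 0.1443]
tool_rot: [-179.9, 0.1, -24.6]
force: [-1.9, 4.5, 3.9]
grip_width: 0.0461
grasp_force: 30.0
```

```bash
python3 -m jog '[[1,0,0,0,0],[1,0,0,0,0],[1,0,0,0,0],[1,0,0,0,0],[1,0,0,-0.5,0],[1,0,0,-1,0],[1,0,0,-1,0],[1,0,0,-1,0],[1,0,0,-1,0],[1,-0.8,0,-1,0],[1,-0.8,0,-0.5,0],[1,0,0,0,0]]'
cat > look.py <<'E'
from h import *
def wrist():
    o=env.get_obs(); c=read_camera("wrist")
    T=np.eye(4);T[:3,:3]=R.from_euler("xyz",o["tool_rot"],degrees=True).as_matrix();T[:3,3]=o["tool_pos"]
    return o,c,T@c["T_tool_cam"]
def ray(K,T,u,v,z):
    r=T[:3,:3]@np.array([(u-K[0,2])/K[0,0],(v-K[1,2])/K[1,1],1]);return T[:3,3]+r*(z-T[2,3])/r[2]
E
python3 - <<'E'
from look import *
o,c,T=wrist();K=c["mtx"];P=cloud(c,T);print(o["tool_pos"],o["tool_rot"],np.round(o["qpos"],1))
hsv=cv2.cvtColor(c["color"],cv2.COLOR_RGB2HSV)
near=np.hypot(P[...,0]-.522,P[...,1]+.2545)<.06
C=np.array([.522,-.2545])
m=near&(abs(P[...,2]-.152)<.008);C=P[m].mean(0)[:2];print("C",C,m.sum())
w=(near&(hsv[...,2]>205)&(hsv[...,1]<50)&(P[...,2]>.1)).astype(np.uint8)
n,l,s,ce=cv2.connectedComponentsWithStats(w)
for i in range(1,n):
    if s[i,4]<6: continue
    W=P[l==i];q=W[:,:2]-C; rr=np.linalg.norm(q,axis=1);mm=q.mean(0);print(s[i,4],W[:,2].mean().round(3),np.degrees(np.arctan2(mm[1],mm[0])).round(1)%360,rr.min().round(3),rr.max().round(3))
cv2.imwrite("pics/w2.png",c["color"][...,::-1])
E
```

```text
time_s: 5.07
tool_pos: [0.4921, -0.2428, 0.2683]
tool_rot: [179.9, -0.3, -24.7]
force: [1.7, -0.4, 0.3]
grip_width: 0.0871
grasp_force: 0.0
[ 0.49210037 -0.24280149  0.26828917] [179.93887622  -0.30676207 -24.7210364 ] [ 38.4   5.4 -16.1  93.1   1.6  81.5 -92.5]
C [ 0.5230409  -0.25556749] 2474
177 0.149 144.8 0.003 0.04
53 0.121 100.7 0.024 0.045
41 0.121 123.2 0.031 0.043
12 0.121 190.1 0.031 0.035
23 0.122 167.6 0.024 0.038
```

View pics/w2.png

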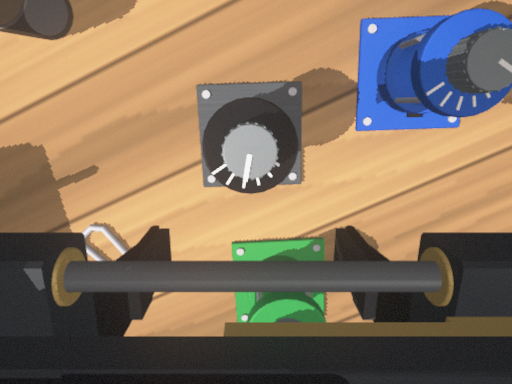

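The pointer (249,170) lies on mark 4 at about 145°, with two marks each side, so the ring is clicked in at step 4. Next I raise the tool and turn it for the door bar.

```bash
python3 -m jog '[[1,0,0,-0.5,-0.157],[1,0,0,-0.5,-0.157],[1,0,0,-0.5,-0.157],[1,0,0,-0.5,-0.157],[1,0,0,-0.5,-0.157],[1,0,0,-0.5,-0.157],[1,0,0,-0.5,-0.157],[1,0,0,-0.5,-0.157],[1,0,0,-0.5,-0.157],[1,0,0,-0.5,-0.157],[1,0,0,-0.5,-0.157],[1,0,0,0,-0.157]]'
python3 -m jog '[[1,0,0,0,-0.157],[1,0,0,0,-0.157],[1,0,0,0,-0.157],[1,0,0,0,-0.157],[1,0,0,0,-0.157],[1,0,0,0,-0.157],[1,0,0,0,-0.157],[1,0,0,0,-0.157],[1,0,0,0,-0.157],[1,0,0,0,-0.157],[1,0,0,0,-0.157],[1,0,0,0,0]]'
python3 - <<'E'
from look import *
d=np.load("s0.npz")
P=cloud(dict(range_z=d["br"],mtx=d["bm"]),d["bw"]);hsv=cv2.cvtColor(d["b"],cv2.COLOR_RGB2HSV)
v,u=np.mgrid[:384,:512];m=(u>145)&(u<180)&(v>168)&(v<190)&(hsv[...,1]<60)&(hsv[...,2]>90)
pts=np.argwhere(m)[:,::-1]
for p in pts: print(p,P[p[1],p[0]].round(3),d["b"][p[1],p[0]])
E
```

```text
time_s: 6.12
tool_pos: [0.4933, -0.2434, 0.3753]
tool_rot: [179.9, -0.0, 60.4]
force: [-0.3, 0.5, -0.3]
grip_width: 0.087
grasp_force: 0.0
time_s: 7.12
tool_pos: [0.4925, -0.2432, 0.3731]
tool_rot: [-180.0, -0.1, 137.9]
force: [0.2, 0.2, -0.0]
grip_width: 0.0873
grasp_force: 0.0
[153 175] [0.588 0.252 0.255] [91 85 83]
[154 175] [0.588 0.249 0.254] [99 95 92]
[155 175] [0.589 0.247 0.253] [99 94 92]
[156 175] [0.588 0.244 0.254] [97 92 90]
[157 175] [0.588 0.241 0.256] [92 88 85]
[162 175] [0.6   0.253 0.149] [102  92  86]
[163 175] [0.601 0.252 0.139] [136 127 121]
[164 175] [0.583 0.212 0.305] [139 129 124]
[165 175] [0.604 0.253 0.111] [127 117 112]
[154 176] [0.586 0.249 0.255] [92 88 85]
[155 176] [0.586 0.246 0.257] [95 90 88]
[156 176] [0.586 0.243 0.257] [97 93 90]
[157 176] [0.586 0.242 0.251] [98 94 91]
[158 176] [0.586 0.239 0.255] [100  96  93]
[159 176] [0.586 0.236 0.257] [99 94 92]
[160 176] [0.586 0.233 0.257] [97 92 90]
[161 176] [0.586 0.231 0.255] [103  98  96]
[162 176] [0.58  0.216 0.309] [156 148 143]
[163 176] [0.58  0.213 0.312] [173 165 160]
[164 176] [0.58  
[... 238 characters left out ...]
[161 177] [0.583 0.231 0.256] [115 110 108]
[162 177] [0.578 0.217 0.307] [184 176 172]
[163 177] [0.578 0.214 0.306] [184 176 172]
[164 177] [0.577 0.211 0.31 ] [175 167 163]
[165 177] [0.577 0.209 0.31 ] [165 158 154]
[166 177] [0.577 0.206 0.312] [114 108 106]
[161 178] [0.581 0.232 0.251] [104  99  97]
[162 178] [0.575 0.216 0.31 ] [162 155 151]
[163 178] [0.575 0.214 0.309] [175 167 163]
[164 178] [0.575 0.211 0.312] [168 160 157]
[165 178] [0.575 0.209 0.31 ] [149 142 139]
[166 178] [0.575 0.207 0.307] [99 95 92]
[162 179] [0.578 0.229 0.254] [104  98  95]
[163 179] [0.573 0.214 0.307] [133 127 124]
[164 179] [0.573 0.211 0.309] [133 127 124]
[165 179] [0.573 0.209 0.31 ] [109 104 102]
```

```bash
python3 -m jog '[[1,0.53,0.99,0,0],[1,0.53,0.99,0,0],[1,0.53,0.99,0,0],[1,0.53,0.99,0,0],[1,0.53,0.99,0,0],[1,0.53,0.99,0,0],[1,0.53,0.99,0,0],[1,0.53,0.99,0,0],[1,0.53,0.99,0,0],[1,0.53,0.99,0,0],[1,0.53,0.99,0,0],[1,0.53,0.99,0,0]]' 40
python3 -m jog '[[0.6,0.53,0.99,0,0],[0.6,0.53,0.99,0,0],[0.6,0.53,0.99,0,0],[0.6,0.53,0.99,0,0],[0.6,0.53,0.99,0,0],[0.6,0.53,0.99,0,0],[0.6,0.53,0.99,0,0],[0.6,0.53,0.99,0,0],[0.6,0,0,0,0],[0.6,0,0,0,0]]'
python3 - <<'E'
from look import *
o,c,T=wrist();P=cloud(c,T);print(o["tool_pos"],o["tool_rot"],np.round(o["qpos"],1),T[:3,3])
m=(abs(P[...,2]-.31)<.012)&(np.hypot(P[...,0]-.578,P[...,1]-.212)<.02)&(cv2.cvtColor(c["color"],cv2.COLOR_RGB2HSV)[...,1]<70);print(m.sum(),P[m].mean(0) if m.any() else 0, np.argwhere(m).mean(0) if m.any() else 0)
cv2.imwrite("pics/w3.png",c["color"][...,::-1])
E
```

```text
time_s: 8.12
tool_pos: [0.5582, 0.0196, 0.3735]
tool_rot: [-180.0, -0.0, 137.5]
force: [0.1, 0.0, -0.5]
grip_width: 0.0872
grasp_force: 0.0
time_s: 8.95
tool_pos: [0.6013, 0.1944, 0.3729]
tool_rot: [-180.0, -0.1, 137.8]
force: [0.1, -0.5, 0.2]
grip_width: 0.052
grasp_force: 0.0
[0.60125239 0.19440645 0.37291194] [-1.79954000e+02 -9.19615748e-02  1.37780755e+02] [  9.5  19.2 -41.2  68.8  12.5  96.5  19.1] [0.54728098 0.24319427 0.53984537]
246 [0.57914577 0.21242288 0.30891105] [167.24390244 250.52845528]
```

View pics/w3.png

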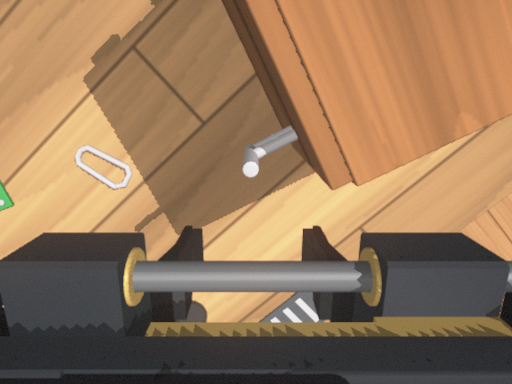

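The bar top is at (251,168), which maps to (0.579, 0.212) and agrees with the top view. I'm moving over it and gripping.

```bash
python3 -m jog '[[0.42,0.7,-0.08,0,0],[0.42,0.72,0,0,0],[0.42,0,0,0,0],[0.42,0,0,0.5,0],[0.42,0,0,0.8,0],[0.42,0,0,0.8,0],[0.42,0,0,0.8,0],[0.42,0,0,0.8,0],[0.42,0,0,0.6,0],[0.42,0,0,0,0],[0.05,0,0,0,0],[0.05,0,0,0,0]]' 40
python3 -m jog '[[0,0,0,0,0],[0,0,0,0,0],[0,0,0,0,0],[0,0,0,0,0]]' 40
```

```text
time_s: 10.0
tool_pos: [0.5796, 0.2109, 0.2889]
tool_rot: [179.9, 0.0, 137.8]
force: [1.5, -0.6, -0.2]
grip_width: 0.0297
grasp_force: 0.0
time_s: 10.33
tool_pos: [0.58, 0.2116, 0.2889]
tool_rot: [179.8, 0.1, 137.8]
force: [1.3, 1.4, 1.6]
grip_width: 0.0106
grasp_force: 40.0
```

```bash
python3 - <<'E'
import numpy as np
h=np.array([.354,.3316]);p0=np.array([.580,.2116])
y=np.radians(137.8);X=np.array([np.cos(y),np.sin(y)]);Y=np.array([np.sin(y),-np.cos(y)])
q=p0-h
def rot(a):a=np.radians(-a);return h+np.array([[np.cos(a),-np.sin(a)],[np.sin(a),np.cos(a)]])@q
for k in range(24):
    d=rot(2*k+2)-rot(2*k);print(2*k+2,rot(2*k+2).round(3),(d@X/.02).round(2),(d@Y/.02).round(2))
E
```

```text
2 [0.576 0.204] -0.1 -0.43
4 [0.571 0.196] -0.09 -0.44
6 [0.566 0.189] -0.07 -0.44
8 [0.561 0.181] -0.06 -0.44
10 [0.556 0.174] -0.04 -0.44
12 [0.55  0.167] -0.03 -0.45
14 [0.544 0.16 ] -0.01 -0.45
16 [0.538 0.154] 0.01 -0.45
18 [0.532 0.148] 0.02 -0.45
20 [0.525 0.142] 0.04 -0.45
22 [0.519 0.136] 0.05 -0.44
24 [0.512 0.13 ] 0.07 -0.44
26 [0.505 0.125] 0.08 -0.44
28 [0.497 0.12 ] 0.1 -0.44
30 [0.49  0.115] 0.11 -0.43
32 [0.482 0.11 ] 0.13 -0.43
34 [0.474 0.106] 0.14 -0.42
36 [0.466 0.102] 0.16 -0.42
38 [0.458 0.098] 0.17 -0.41
40 [0.45  0.094] 0.19 -0.41
42 [0.442 0.091] 0.2 -0.4
44 [0.433 0.088] 0.21 -0.39
46 [0.425 0.086] 0.23 -0.38
48 [0.416 0.083] 0.24 -0.38
```

```bash
python3 -m jog '[[0,-0.1,-0.43,0,0],[0,-0.09,-0.44,0,0],[0,-0.07,-0.44,0,0],[0,-0.06,-0.44,0,0],[0,-0.04,-0.44,0,0],[0,-0.03,-0.45,0,0],[0,-0.01,-0.45,0,0],[0,0.01,-0.45,0,0],[0,0.02,-0.45,0,0],[0,0.04,-0.45,0,0],[0,0,0,0,0]]'
```

```text
time_s: 11.25
tool_pos: [0.5243, 0.1382, 0.2887]
tool_rot: [-180.0, 0.2, 137.6]
force: [5.3, -0.2, 2.9]
grip_width: 0.0108
grasp_force: 40.0
```

```bash
python3 -m jog '[[0,0.05,-0.44,0,0],[0,0.07,-0.44,0,0],[0,0.08,-0.44,0,0],[0,0.1,-0.44,0,0],[0,0.11,-0.43,0,0],[0,0.13,-0.43,0,0],[0,0.14,-0.42,0,0],[0,0.16,-0.42,0,0],[0,0.17,-0.41,0,0],[0,0.19,-0.41,0,0],[0,0,0,0,0]]'
python3 -c "
from h import *
o=env.get_obs();print(np.round(o['qpos'],1),o['tool_pos'],o['force'])"
```

```text
time_s: 12.17
tool_pos: [0.4486, 0.0925, 0.2885]
tool_rot: [-180.0, 0.1, 137.7]
force: [5.8, -1.0, 1.9]
grip_width: 0.0104
grasp_force: 40.0
[ 25.1  -6.6 -36.5 101.3  -3.9  84.   37. ] [0.44864225 0.09251424 0.28847994] [ 5.79800496 -0.9642342   1.91402454]
```

```bash
python3 -m jog '[[0,0.2,-0.4,0,0],[0,0.21,-0.39,0,0],[0,0.23,-0.38,0,0],[0,0.24,-0.38,0,0],[0,0.12,-0.19,0,0],[0,0,0,0,0],[0,0,0,0,0],[0,0,0,0,0],[0,0,0,0,0]]'
python3 - <<'E'
from look import *
o=env.get_obs();print(np.round(o['qpos'],1),o['tool_pos'],o['force'],o['joint_velocities'].round(2) if hasattr(o['joint_velocities'],'round') else '')
h=np.array([.354,.3316]);d=np.array(o['tool_pos'][:2])-h
print("door est",-28.0-np.degrees(np.arctan2(d[1],d[0])),np.hypot(*d))
b=read_camera("top");P=cloud(b);v,u=np.mgrid[:384,:512]
# door top edge points
m=(abs(P[...,2]-.298)<.012)&(P[...,0]<.46)&(P[...,1]<.30)&(P[...,1]>.03)&(cv2.cvtColor(b["color"],cv2.COLOR_RGB2HSV)[...,1]>80)
q=P[m][:,:2].astype(np.float32);print(m.sum(),cv2.minAreaRect(q),q.min(0),q.max(0))
l=cv2.fitLine(q,cv2.DIST_HUBER,0,.01,.01).ravel();print(l,np.degrees(np.arctan2(l[1],l[0])))
cv2.imwrite("pics/top1.png",cv2.resize(b["color"][...,::-1],(800,600)))
E
```

```text
time_s: 12.92
tool_pos: [0.4116, 0.0811, 0.2883]
tool_rot: [180.0, 0.0, 137.8]
force: [5.4, -1.0, 5.7]
grip_width: 0.0107
grasp_force: 40.0
[ 25.7 -12.4 -33.9 105.5  -6.9  84.8  40.8] [0.411599   0.08112375 0.28832564] [ 5.3642175  -0.97031252  5.74842929] [ 0.04  0.05  0.07  0.03 -0.01 -0.02 -0.01]
door est 49.049523961964496 0.25701361353009766
340 ((0.4151521921157837, 0.1949073076248169), (0.018135156482458115, 0.236841082572937), 25.438549041748047) [0.35778302 0.08407314] [0.45783043 0.2998659 ]
[ 0.44525912 -0.8954018   0.38403502  0.25922948] -63.560078
```

View pics/top1.png

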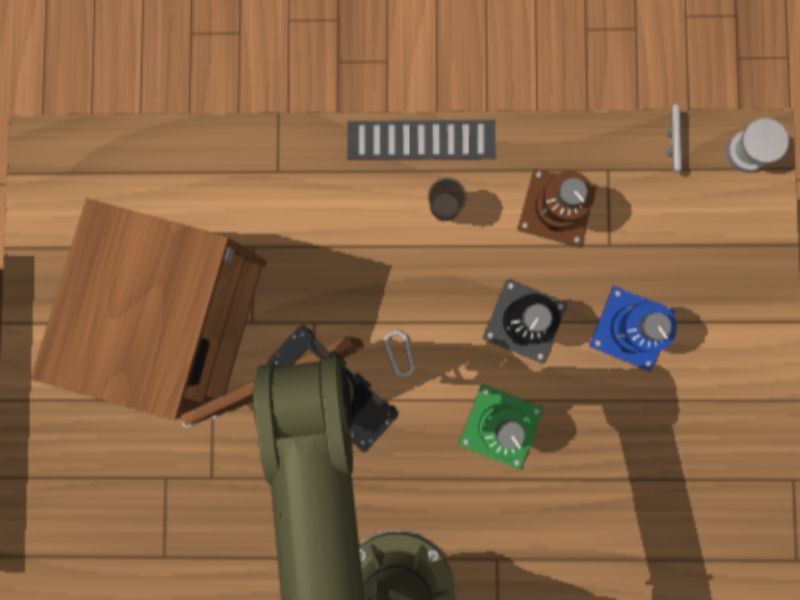

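The door's top edge runs from (185,420) to (355,342). Its direction is -64.6° against -15.6° when closed, so the door is about 49° open, and the tool position also gives 49.0°. The lantern pointer still sits on mark 4 and nothing else has moved.

```bash
python3 -m jog '[[0,0,0,0,0],[0,0,0,0,0],[0,0,0,0,0],[0,0,0,0,0]]' && python3 -c "
from cell import env
print(env.sign_off())"
```

```text
time_s: 13.3
tool_pos: [0.4116, 0.0811, 0.2883]
tool_rot: [180.0, 0.0, 137.8]
force: [5.2, -0.7, 5.5]
grip_width: 0.011
grasp_force: 40.0
the job is handed in; nothing more can be done
None
```

The job is handed in at 13.3 s: the lantern ring is clicked in at step 4, the gripper is holding the locker door still at about 49° by my measurements, and the tumbler and carabiner look unmoved; I never looked at the mask case or fins, and no verdict came back.

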